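# Shoot the stop bolt and hold a block in the jig's corner

### The arm

A 7-joint arm with a two-finger parallel gripper is mounted at the origin on a cart in front of the work surface, level with it; the furniture and walls round the work are solid. World frame = base frame: x ahead of the robot, y to its left, z up, the work surface at z = 0. Lengths are in m, angles in rad, forces in N, time in s.
With the tool pointing down it reaches from about 0.4 to 0.875 m from the base axis. Payload 19.3 kg.
Tool frame: the origin (TCP) lies midway between the tips of the shut fingers; the grasp point (between the pads) lies 19 mm behind it; z points along the fingers, y is the line along which they close (so a half turn about z gives the same grasp; the last joint's range is limited). The gripper opens to 85 mm and grips with 20 to 120 N. Pads are 22 mm wide; open, the fingers measure 114 mm over their backs; the gripper's body (76 mm by 85 mm) begins 54 mm behind the grasp point. The pads swing forward as they close: fully open they stand 13 mm farther back than shut.
Start: joints at [1.278, 0.521, -0.036, 1.599, 0.021, 1.021, -0.113], TCP at [0.138, -0.61, 0.231] pointing down, gripper open.
Joint ranges: [-2.91, 2.91], [-0.3, 2.13], [-1.5, 1.42], [0.17, 2.43], [-1.26, 4.41], [0.16, 1.93], [-2.52, 2.52]. Speed limits (rad/s): [1.89, 1.89, 2.39, 2.39, 3.01, 3.01, 3.01].

### API

Orientations are given as [roll, pitch, yaw] about the fixed x, y, z axes, in that order (R = Rz(yaw) Ry(pitch) Rx(roll)).
In Python, from workcell import bot gives the robot as it stands.
- The arm moves only by the tool move_arm, never from a script. Its argument "moves" is a list that holds one entry, the list of rows, each a list of 7 numbers: the opening, from 0 (shut) to 1 (fully open), then the shift along the tool's x, y, z in units of 1000 mm (1.0 is 1000 mm), then the turn, a rotation vector about the tool's x, y, z in units of 2 pi rad (1.0 is 2 pi rad). A call has 1 to 5 rows; each row is the pose to reach, as a shift and turn from the pose commanded when the call began, along the tool's axes at that moment, turning the shorter way round; what a row does not reach only later rows make up. A row lasts 1/10 s, in which the tool goes at most 50 mm and 8.59 degrees, less where a joint would pass 70% of its speed; a pose out of reach is approached as far as the arm can. A call with a number of a shift or a turn outside -1 to 1 is refused whole. A call with a gripper value outside its range is refused whole. The fingers move at their own pace and stop on an object; "force" is the grip in N (left out, the last holds). Time passes only in rows, so rows that repeat a pose let the fingers close. It gives the time, the measured TCP pose, the force, the opening and the grip force at its end, in the units of the state.
- bot.observe(): the state, without advancing time (a new reading comes with each control period).
- bot.grab_frame(name): name is "side" or "top"; returns the picture (420x560x3 uint8, red, green, blue); there is no depth.
- bot.camera_params(name): a dict with "vertical_fov" (degrees; the focal length in pixels is half the picture's height over the tangent of half this angle, whatever the lens; pixels are square), "cx", "cy" (the principal point, pixels), "R" (3x3) and "t" (3): a world point X has camera coordinates R X + t. Camera axes: x right, y down, z forward; pixel columns grow to the right and rows downward; lengths in m; the calibration is good to about 2 mm. A picture is of the moment at which its call begins. camera_params takes no time and is no camera call.
- bot.job_done(): hands the job in; it is judged then, once.
The state is a dict: "clock": time; "qpos": joint angles; "qd": joint speeds; "joint_efforts": joint torques, N m; "position": TCP position; "tool_rot": TCP orientation; "force": force on the tool from outside, world axes, zero at the start; "moment": the same for the moment, N m; "grip_width": finger opening in m; "finger_force": force on a finger pad.
Only numpy, scipy, OpenCV 4.12 (cv2) and the standard library are available. Lean on these libraries where they do the work, as an engineer would, in place of code of your own. Each camera call takes 0.05 s, during which the arm holds its last target. There are 200 camera calls.

### The job

Set up the corner jig for drilling: first slide the red-knobbed bolt all the way home into its keeper at the fence, so that its steel bar bars the lane as an end stop. Then take the brown wooden block (not the thinner grey one, which stays where it is), lay it flat on the jig board with its long side along the aluminium fence, and press it firmly into the corner so that its side is flush against the fence and its end touches the bolt bar at the same time. Finish with the block still in the gripper and pressed against both; do not let go.

Things in the scene. Friction and masses are not known exactly. Their poses are not given: they have to be found in the camera images.
- corner (a point): The jig's inner corner, on top of its board, where the fence's inner face meets the near face of the bolt bar (once home). The jig is a plywood board, 10 mm thick, screwed to the bench. Axes: x along the fence towards the bolt, y from the board towards the fence (the way the bolt slides home), z up. The board reaches from x = -214 to +36 and y = -220 to +35 mm of this point.
- bolt (a joint): Travel of the barrel bolt in m along the jig's y: 0 drawn fully back (lane open), 0.08 fully home in the keeper (end of the travel). It starts at 0 to 0.02, needs about 3 N to move and stays where it is left.
- knob (a point): Middle of the bolt's upright red knob, a round post 16 mm in diameter; its red part is 30 mm tall, 15 mm above and below this point (this point is 48 mm above the bench). Moves with the bolt; axes as the corner's. It lies 6 mm past the corner in x, and in y from -195 mm (drawn back) to -115 mm (home).
- block_center (a point): Centre (half-way up) of the brown hardwood block, loose, 60 mm wide (its x) by 130 mm long (its y) by 45 mm high (z), about 0.2 kg; it lies flat on the bench to the left of the jig. Seated in the corner, its long axis is along the jig's x and its centre is 65 mm before the corner in x, 30 mm in y (towards -y) and 22.5 mm above the board.
- grey_center (a point): Centre of the grey wooden block, loose, 50 x 110 x 30 mm (x, y, z): not needed, to be left alone. It and the brown block may have changed places.
- fence_mid (a point): Aluminium fence bar fixed on the board, 180 x 20 mm, along the jig's x from 199 to 19 mm before the corner, top 15 mm above the board; inner face at the corner's y = 0. This point: middle of the inner face, 109 mm before the corner. Past its end stands the keeper, a dark steel staple 21 mm above the board (x -9 to 24, y 2 to 20 mm of the corner); a like staple guides the bar at y = -83 mm.
- bar_tip (a point): Centre of the leading end of the bolt's square steel bar, 12 mm wide, 14 mm high, 140 mm long along the jig's y, underside 3 mm and top 17 mm above the board, carried by the bolt (the knob stands on it 127 mm behind this end). When home it crosses the lane as the second fence: its near face is the plane x = 0 of the corner and this end is 12 mm past the fence's inner face.

How it is judged:
On the way:
1. the bolt is slid home into its keeper (value of joint bolt above 0.075 m), for 0.2 s.
At the end, for the whole second after the job is handed in: Bolt within 5 mm of its end; brown block level on the board (within 5 mm), long side flush with the fence (2 degrees), held by the fingers (over 2 N), at rest, pressing on the fence and on the bolt bar with over 1.5 N each (value of joint bolt above 0.075 m and contact force between block and fence above 1.5 N and contact force between block and stop_bar above 1.5 N and contact force between the fingers and block above 2 N and angle between the y axis of block_center and the x axis of corner, either way round below 0.035 rad and angle between block_center's own z axis and vertical below 0.06 rad and x of block_center in the frame of corner between -0.07 and -0.06 m and y of block_center in the frame of corner between -0.034 and -0.026 m and z of block_center in the frame of corner below 0.0275 m and linear speed of block below 0.01 m/s); the arm keeps its last pose, push and grip.
It fails at once if the grey block is disturbed (moved more than 30 mm) (distance of grey_center from where it was at the start of the episode above 0.03 m).
It also fails if it takes over 64 s, if anything falls off the work surface, if the arm or the gripper's body presses on something with over 40 N, if the wrist force passes 120 N, or if a joint passes its speed limit or range.

## Working session

There is one attempt and no reset: what is moved stays moved. The work goes in short steps, Python scripts to look and compute and a tool call to move; the robot and the scene stay as the last step left them, time stands still between calls to the robot, and variables do not carry over. Pictures are saved under pics/ and viewed, at most 10 in all, crops included, and the job is handed in when it is done.

Besides the shell and the picture viewer there is one more tool, called after ">>>" by a JSON object that holds its "op" and its "data", one argument or row to a line. move_arm: Moves the arm, as the interface text tells. Shifts and turns lie within -1 to 1; 1 stands for 1000 mm of shift or 2 pi rad of turn. Its arguments: {"type":"object","properties":{"moves":{"type":"array"},"force":{"type":"number"}},"required":["moves"]}

```bash
mkdir -p pics; python3 - <<'E'
from workcell import bot
import cv2
for n in("side","top"):
    f=bot.grab_frame(n); cv2.imwrite(f"pics/{n}0.png",f[:,:,::-1]); print(n,bot.camera_params(n))
print(bot.observe())
E
```

```text
side {'vertical_fov': 44.55634181787318, 'cx': 281.22661191526015, 'cy': 207.8783782555639, 'R': array([[-0.97782549, -0.20844132, -0.02023682],
       [-0.09677205,  0.53542763, -0.83901873],
       [ 0.18572152, -0.81845554, -0.54372607]]), 't': array([0.52465397, 0.08662982, 1.05143092])}
top {'vertical_fov': 47.25886500525878, 'cx': 283.4496371198885, 'cy': 207.97365002462743, 'R': array([[-0.02359132, -0.99965352, -0.01167407],
       [-0.997434  ,  0.02432526, -0.06733279],
       [ 0.06759344,  0.01005564, -0.99766227]]), 't': array([0.03587249, 0.53292853, 0.97581999])}
{'clock': 0.1, 'qpos': array([ 1.27776755,  0.52195488, -0.03629887,  1.59992693,  0.02118229,
        1.02112142, -0.11277829]), 'qd': array([-9.69167313e-05, -2.58004062e-03, -2.14051406e-03, -2.32782825e-03,
        6.54792149e-04, -3.47648310e-04,  1.25032555e-04]), 'joint_efforts': array([ 3.62422623e-03, -9.28481627e+01,  1.98368043e+00, -3.70531118e+01,
        1.80364901e-02,  5.43075163e-03,  6.46548074e-05]), 'position': array([ 0.13800801, -0.60926691,  0.23079193]), 'tool_rot': array([-3.14056887e+00,  7.12099133e-05,  2.22805087e-01]), 'force': array([-0.03042246, -0.58771782,  0.17064089]), 'moment': array([-0.02421019,  0.01559715,  0.05298446]), 'finger_force': 0.0, 'grip_width': 0.08519761215994298}
```

View pics/top0.png

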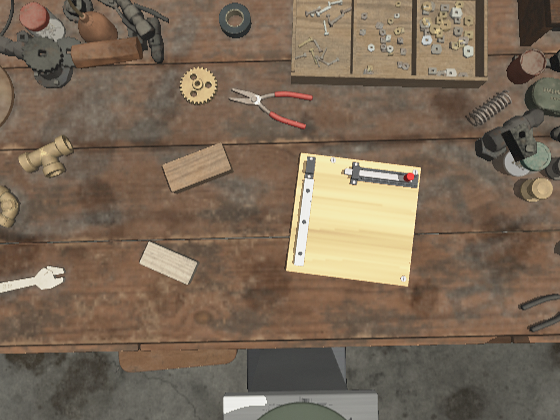

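View pics/side0.png

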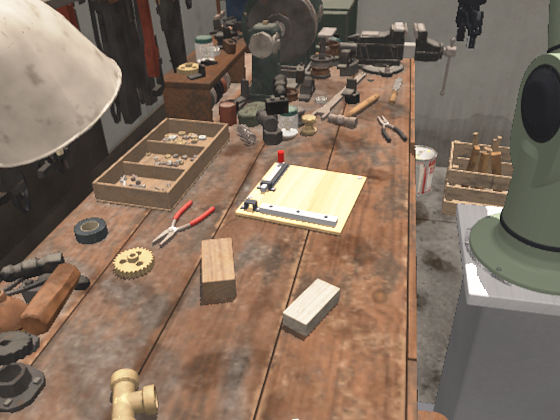

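The top view shows the board with corners near (303,153), (421,167), (408,286) and (287,270). The fence is on its left and the bolt runs along the far edge, with the red knob at (410,177). The brown block is near (197,168) and the grey one near (168,262). The side view shows the brown block at (218,270) and the knob at (281,157).

```bash
cat > h.py <<'E'
import numpy as np,cv2
from workcell import bot
def cam(n):
    p=bot.camera_params(n); f=210/np.tan(np.radians(p["vertical_fov"])/2)
    return f,p["cx"],p["cy"],np.array(p["R"]),np.array(p["t"])
def ray(n,u,v):
    f,cx,cy,R,t=cam(n); return -R.T@t, R.T@np.array([(u-cx)/f,(v-cy)/f,1])
def plane(n,u,v,z):
    o,d=ray(n,u,v); return o+d*(z-o[2])/d[2]
def tri(a,b):
    (o1,d1),(o2,d2)=ray("top",*a),ray("side",*b)
    s=np.linalg.lstsq(np.c_[d1,-d2],o2-o1,rcond=None)[0]
    p,q=o1+s[0]*d1,o2+s[1]*d2; return (p+q)/2,np.linalg.norm(p-q)
def proj(n,X):
    f,cx,cy,R,t=cam(n); c=R@np.array(X)+t; return np.array([cx+f*c[0]/c[2],cy+f*c[1]/c[2]])
def red(img,x0,y0,x1,y1):
    h=cv2.cvtColor(img,cv2.COLOR_RGB2HSV); m=((h[...,0]<8)|(h[...,0]>172))&(h[...,1]>180)&(h[...,2]>90)
    k=np.zeros_like(m);k[y0:y1,x0:x1]=1; v,u=np.nonzero(m&k); return u.mean(),v.mean(),len(u),u.min(),u.max(),v.min(),v.max()
E
python3 - <<'E'
from h import *
T=cv2.imread("pics/top0.png");S=cv2.imread("pics/side0.png")
a=red(T[:,:,::-1].copy(),380,150,440,200);b=red(S[:,:,::-1].copy(),260,140,300,175);print(a,b)
print(tri(a[:2],b[:2]))
# board: yellow mask
h=cv2.cvtColor(T,cv2.COLOR_BGR2HSV);m=((h[...,2]>170)&(h[...,0]>12)&(h[...,0]<32)&(h[...,1]>40)).astype(np.uint8)
m[:, :270]=0;m[:140]=0;m[300:]=0;m[:,440:]=0
m=cv2.morphologyEx(m,cv2.MORPH_CLOSE,np.ones((5,5)))
c=max(cv2.findContours(m,0,2)[0],key=cv2.contourArea)
q=cv2.approxPolyDP(cv2.convexHull(c),8,True)[:,0];print(q.tolist())
for p in q:print(plane("top",*p,.010).round(4))
def z(I,x,y,w,hh):return cv2.resize(I[y:y+hh,x:x+w],(w*5,hh*5),interpolation=cv2.INTER_CUBIC)
A=z(T,155,138,80,60);B=z(S,190,230,60,80);C=np.zeros((600,800,3),np.uint8)
C[:300,:400]=A;C[:400,420:720]=B
# jig corner at 3x in bottom
J=T[150:200,290:425];J=cv2.resize(J,None,fx=3,fy=3,interpolation=cv2.INTER_CUBIC);C[430:580,:405]=J
cv2.imwrite("pics/c1.png",C)
E
```

```text
(np.float64(408.4193548387097), np.float64(176.3548387096774), 31, np.int64(404), np.int64(413), np.int64(173), np.int64(180)) (np.float64(280.05357142857144), np.float64(155.92857142857142), 56, np.int64(278), np.int64(283), np.int64(151), np.int64(161))
(array([ 0.58843117, -0.23004044,  0.04840713]), np.float64(0.001466764798057074))
[[301, 153], [420, 167], [407, 286], [286, 270]]
[ 0.6491 -0.0165  0.01  ]
[ 0.6131 -0.2646  0.01  ]
[ 0.367  -0.2274  0.01  ]
[0.4054 0.0209 0.01  ]
```

View pics/c1.png

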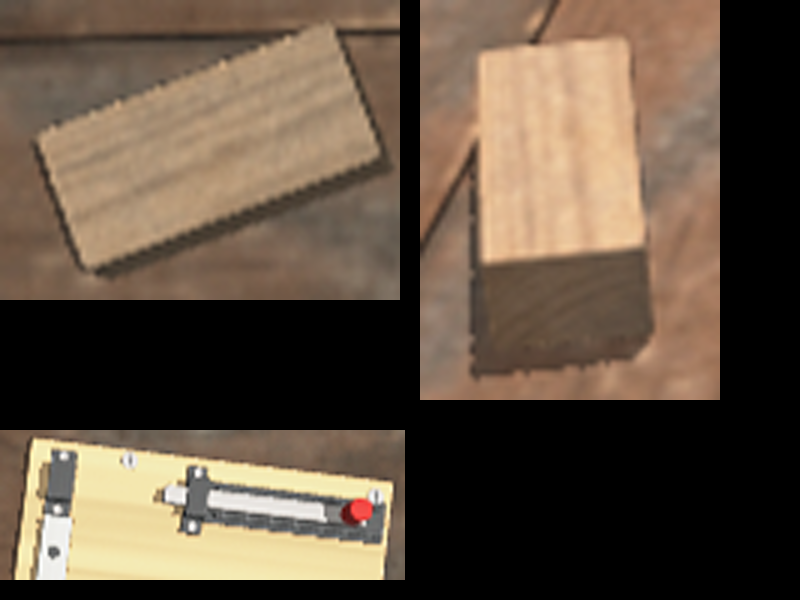

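The crop shows the brown block's top-face corners near (332,24), (386,160), (88,270) and (38,138) in crop pixels. The bolt is drawn almost fully back.

```bash
python3 - <<'E'
from h import *
def fit(P,Q):
    P,Q=np.array(P),np.array(Q);p,q=P-P.mean(0),Q-Q.mean(0)
    th=np.arctan2((p[:,0]*q[:,1]-p[:,1]*q[:,0]).sum(),(p*q).sum());R=np.array([[np.cos(th),-np.sin(th)],[np.sin(th),np.cos(th)]])
    t=Q.mean(0)-R@P.mean(0);print("th",th,"t",t,"res",(P@R.T+t-Q).round(4).tolist());return th,R,t
th,R,t=fit([[.036,.035],[.036,-.22],[-.214,-.22],[-.214,.035]],[[.6491,-.0165],[.6131,-.2646],[.367,-.2274],[.4054,.0209]])
print("knob in jig",R.T@(np.array([.5884,-.2300])-t))
B=[plane("top",155+x/5-.4,138+y/5-.4,.045)[:2] for x,y in[(332,24),(386,160),(88,270),(38,138)]]
# block y along +world y-ish; image left=+y
fit([[.03,-.065],[-.03,-.065],[-.03,.065],[.03,.065]],B)
C=[plane("side",190+(x-420)/5-.4,230+y/5-.4,.045)[:2] for x,y in[(480,50),(630,38),(643,246),(483,264)]]
print(np.round(B,4),np.round(C,4),np.mean(C,0))
S=[plane("side",*p,0.045)[:2] for p in []]
g=plane("top",168,262,.03);print("grey",g, "seat",R@[-.065,-.03]+t)
E
```

```text
th -0.1499391263164922 t [ 0.6104689  -0.04373247] res [[0.0022, 0.002], [0.0001, -0.002], [-0.001, -0.0019], [-0.0013, 0.0019]]
knob in jig [ 0.00600297 -0.18747425]
th 0.3426748470303631 t [0.61914861 0.19674162] res [[0.0005, -0.0012], [0.0004, -0.0003], [-0.0015, 0.0006], [0.0006, 0.0008]]
[[0.6687 0.1468]
 [0.6124 0.1257]
 [0.5705 0.2472]
 [0.625  0.2672]] [[0.6675 0.1484]
 [0.6104 0.1295]
 [0.5691 0.2511]
 [0.6229 0.2713]] [0.61749334 0.20008375]
grey [0.42832847 0.26060779 0.03      ] seat [ 0.54171685 -0.06368631]
```

```bash
cat >> h.py <<'E'
from scipy.spatial.transform import Rotation as Ro
TH=-.150; C0=np.array([.6105,-.0437])
def jig(x,y): return C0+np.array([[np.cos(TH),-np.sin(TH)],[np.sin(TH),np.cos(TH)]])@[x,y]
def go(pos,yaw,base=None):
    o=bot.observe(); p,r=base if base else (o["position"],o["tool_rot"])
    A=Ro.from_euler("xyz",r); G=Ro.from_euler("xyz",[np.pi,0,yaw])
    print("shift",(A.inv().apply(np.array(pos)-p)).round(4),"turn",((A.inv()*G).as_rotvec()/2/np.pi).round(4))
E
python3 -c "
from h import *
go([.583,-.2645,.11],1.42)"
```

```text
shift [ 0.5102 -0.2378  0.121 ] turn [-1.000e-04 -1.000e-04 -1.905e-01]
```

>>> {"op": "move_arm", "data": {
  "moves": [
    [[0,0.51,-0.238,0.121,0,0,-0.1905],[0,0.51,-0.238,0.121,0,0,-0.1905],[0,0.51,-0.238,0.121,0,0,-0.1905],[0,0.51,-0.238,0.121,0,0,-0.1905],[0,0.51,-0.238,0.121,0,0,-0.1905]]
  ],
  "force": 60
}}

```text
clock: 0.6
position: [0.3324, -0.4583, 0.1783]
tool_rot: [-3.142, -0.0, 0.979]
force: [1.3, -0.3, -0.0]
grip_width: 0.0121
finger_force: 0.0
```

```bash
python3 -c "
from h import *
go([.583,-.2645,.11],1.42)"
```

```text
shift [0.3007 0.0998 0.0683] turn [-0.     -0.     -0.0702]
```

>>> {"op": "move_arm", "data": {
  "moves": [
    [[0,0.3,0.1,0.068,0,0,-0.07],[0,0.3,0.1,0.068,0,0,-0.07],[0,0.3,0.1,0.068,0,0,-0.07],[0,0.3,0.1,0.068,0,0,-0.07],[0,0.3,0.1,0.068,0,0,-0.07]]
  ]
}}

```text
clock: 1.1
position: [0.5268, -0.3104, 0.1255]
tool_rot: [-3.141, -0.0, 1.412]
force: [1.1, -0.8, 0.6]
grip_width: -0.0002
finger_force: 0.0
```

>>> {"op": "move_arm", "data": {
  "moves": [
    [[0,0,0,0,0,0,0]]
  ]
}}

```text
clock: 1.2
position: [0.5303, -0.3051, 0.1247]
tool_rot: [3.141, -0.004, 1.421]
force: [-1.3, -0.2, -0.6]
grip_width: -0.0001
finger_force: 0.0
```

```bash
python3 -c "
from h import *
go([.583,-.2645,.11],1.42);go([.583,-.2645,.042],1.42)"
```

```text
shift [0.048  0.046  0.0149] turn [ 0.0001 -0.0006  0.0001]
shift [0.0477 0.046  0.0829] turn [ 0.0001 -0.0006  0.0001]
```

>>> {"op": "move_arm", "data": {
  "moves": [
    [[0,0.048,0.046,0.015,0,0,0],[0,0.048,0.046,0.015,0,0,0],[0,0.048,0.046,0.05,0,0,0],[0,0.048,0.046,0.083,0,0,0],[0,0.048,0.046,0.083,0,0,0]]
  ]
}}

```text
clock: 1.7
position: [0.5762, -0.2705, 0.0393]
tool_rot: [-3.135, -0.001, 1.413]
force: [-0.6, 0.6, 0.2]
grip_width: -0.0002
finger_force: 0.0
```

>>> {"op": "move_arm", "data": {
  "moves": [
    [[0,0,0,0,0,0,0],[0,0,0,0,0,0,0]]
  ]
}}

```text
clock: 1.9
position: [0.5794, -0.272, 0.045]
tool_rot: [3.14, 0.0, 1.412]
force: [-0.5, 0.1, 0.5]
grip_width: 0.0003
finger_force: 0.0
```

```bash
python3 -c "
from h import *
print(bot.observe()['position'])
a=bot.grab_frame('side');b=bot.grab_frame('top')
c=np.hstack([cv2.resize(a[110:230,200:330],None,fx=3,fy=3),cv2.resize(b[110:230,320:450],None,fx=3,fy=3)])
cv2.imwrite('pics/k.png',c[:,:,::-1])
go([*jig(.006,-.155),.042],1.42)"
```

```text
[ 0.57943881 -0.27203358  0.04495614]
shift [0.0755 0.002  0.0029] turn [ 0.0003  0.0001 -0.0013]
```

View pics/k.png

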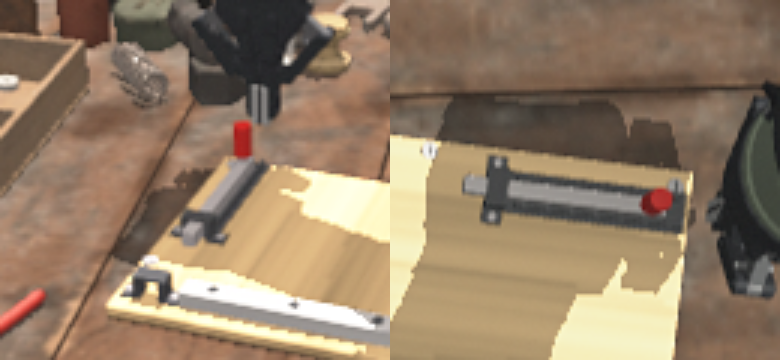

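The pictures show the shut fingers behind the knob, in line with the bolt. Next I push along tool x.

>>> {"op": "move_arm", "data": {
  "moves": [
    [[0,0.02,0.002,0.003,0,0,0],[0,0.035,0.002,0.003,0,0,0],[0,0.05,0.002,0.003,0,0,0],[0,0.065,0.002,0.003,0,0,0],[0,0.075,0.002,0.003,0,0,0]]
  ]
}}

```text
clock: 2.5
position: [0.5929, -0.1962, 0.0406]
tool_rot: [3.141, -0.0, 1.414]
force: [0.1, -2.1, 2.2]
grip_width: -0.0003
finger_force: 1.4
```

>>> {"op": "move_arm", "data": {
  "moves": [
    [[0,0.005,0,0,0,0,0],[0,0.01,0,0,0,0,0],[0,0.015,0,0,0,0,0],[0,0.018,0,0,0,0,0]]
  ]
}}

```text
clock: 2.9
position: [0.5953, -0.1799, 0.0401]
tool_rot: [-3.142, 0.0, 1.412]
force: [0.5, -2.1, 2.1]
grip_width: 0.0
finger_force: 1.3
```

```bash
cat >> h.py <<'E'
def knob():
    a=red(bot.grab_frame("top"),330,150,440,200);b=red(bot.grab_frame("side"),230,140,300,210);print(a[:3],b[:3])
    p,e=tri(a[:2],b[:2]);c,s=np.cos(TH),np.sin(TH);print("knob jig",np.array([[c,s],[-s,c]])@(p[:2]-C0),p,e)
E
python3 -c "
from h import *
knob();o=bot.observe();c,s=np.cos(TH),np.sin(TH);print(o['force'],np.array([[c,s],[-s,c]])@(o['position'][:2]-C0))"
```

```text
(np.float64(374.48936170212767), np.float64(172.61702127659575), 47) (np.float64(270.3809523809524), np.float64(168.03174603174602), 63)
knob jig [ 0.00537959 -0.11906481] [ 0.59802636 -0.16223176  0.04835851] 0.0008511537377658264
[ 0.11589191  0.67133979 -0.29634597] [ 0.00528519 -0.13663745]
```

>>> {"op": "move_arm", "data": {
  "moves": [
    [[0,0.003,0,0,0,0,0],[0,0.006,0,0,0,0,0],[0,0.009,0,0,0,0,0],[0,0.009,0,0,0,0,0]]
  ]
}}

```text
clock: 3.4
position: [0.5958, -0.1752, 0.0401]
tool_rot: [-3.141, 0.005, 1.41]
force: [-2.5, -21.2, -1.0]
grip_width: -0.0002
finger_force: 10.4
```

>>> {"op": "move_arm", "data": {
  "moves": [
    [[0,-0.03,0,0,0,0,0],[0,-0.03,0,-0.04,0,0,0],[0,-0.03,0,-0.09,0,0,0],[0.5,-0.03,0,-0.13,0,0,0],[1,-0.03,0,-0.13,0,0,0]]
  ]
}}

```text
clock: 3.9
position: [0.5944, -0.2009, 0.1757]
tool_rot: [3.134, 0.001, 1.412]
force: [0.4, 0.6, -0.4]
grip_width: 0.028
finger_force: 0.0
```

```bash
python3 -c "
from h import *
knob()
go([.618,.198,.15],1.914)"
```

```text
(np.float64(372.2), np.float64(172.4), 40) (np.float64(270.0508474576271), np.float64(168.76271186440678), 59)
knob jig [ 0.00482337 -0.11449949] [ 0.59815862 -0.15763458  0.04879467] 0.001585025291428956
shift [ 0.3977 -0.0374  0.0209] turn [ 0.0002  0.0001 -0.0798]
```

Bolt is home. Next, the block.

>>> {"op": "move_arm", "data": {
  "moves": [
    [[1,0.398,-0.037,0.02,0,0,-0.08],[1,0.398,-0.037,0.02,0,0,-0.08],[1,0.398,-0.037,0.02,0,0,-0.08],[1,0.398,-0.037,0.02,0,0,-0.08],[1,0.398,-0.037,0.02,0,0,-0.08]]
  ]
}}

```text
clock: 4.5
position: [0.6074, 0.0503, 0.1561]
tool_rot: [-3.14, -0.001, 1.917]
force: [0.9, 0.1, -0.0]
grip_width: 0.0854
finger_force: 0.0
```

>>> {"op": "move_arm", "data": {
  "moves": [
    [[1,0.17,0.07,0,0,0,0]]
  ]
}}

```text
clock: 4.6
position: [0.6096, 0.1002, 0.1559]
tool_rot: [-3.139, -0.001, 1.915]
force: [0.6, -0.3, 0.1]
grip_width: 0.0853
finger_force: 0.0
```

```bash
python3 -c "
from h import *
go([.618,.198,.15],1.914)"
```

```text
shift [0.0892 0.041  0.0059] turn [-0.0004 -0.0001  0.0002]
```

>>> {"op": "move_arm", "data": {
  "moves": [
    [[1,0.089,0.041,0.006,0,0,0],[1,0.089,0.041,0.006,0,0,0],[1,0.089,0.041,0.006,0,0,0],[1,0.089,0.041,0.006,0,0,0]]
  ]
}}

```text
clock: 5.0
position: [0.618, 0.1973, 0.15]
tool_rot: [-3.139, -0.001, 1.918]
force: [0.6, -0.8, 0.1]
grip_width: 0.0861
finger_force: 0.0
```

```bash
python3 -c "
from h import *
a=bot.grab_frame('side');b=bot.grab_frame('top')
c=np.hstack([cv2.resize(a[180:330,160:290],None,fx=3,fy=3),cv2.resize(b[100:250,130:260],None,fx=3,fy=3)])
cv2.imwrite('pics/g.png',c[:,:,::-1])
print(bot.observe()['position'])
go([.618,.198,.05],1.914);go([.618,.198,.015],1.914)"
```

```text
[0.61887844 0.19474987 0.15064831]
shift [0.0034 0.0004 0.1006] turn [-0.0003  0.0001  0.0001]
shift [0.0034 0.0005 0.1356] turn [-0.0003  0.0001  0.0001]
```

View pics/g.png

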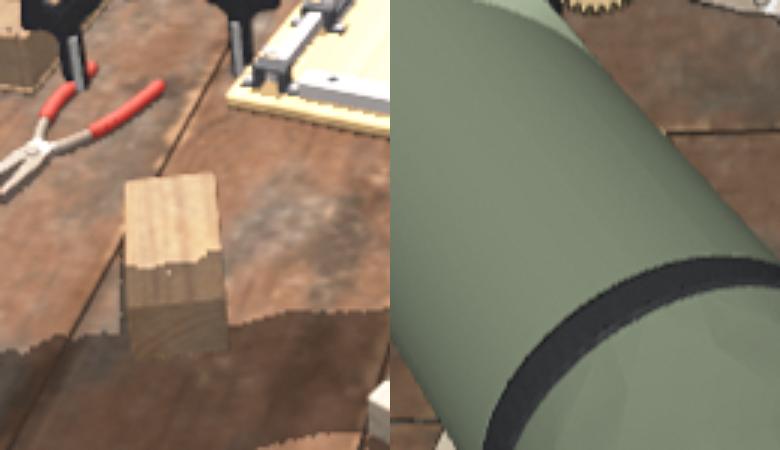

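The fingers straddle the block above it. Next I descend.

>>> {"op": "move_arm", "data": {
  "moves": [
    [[1,0.001,0,0.05,0,0,0],[1,0.001,0,0.09,0,0,0],[1,0.001,0,0.115,0,0,0],[1,0.001,0,0.135,0,0,0],[1,0.001,0,0.135,0,0,0]]
  ]
}}

```text
clock: 5.6
position: [0.6174, 0.1947, 0.0139]
tool_rot: [-3.137, 0.0, 1.914]
force: [-0.2, -0.5, 0.2]
grip_width: 0.0852
finger_force: 0.0
```

>>> {"op": "move_arm", "data": {
  "moves": [
    [[0,0,0,0,0,0,0],[0,0,0,0,0,0,0],[0,0,0,0,0,0,0],[0,0,0,0,0,0,0],[0,0,0,0,0,0,0]]
  ],
  "force": 70
}}

```text
clock: 6.1
position: [0.6198, 0.1967, 0.0185]
tool_rot: [3.139, 0.0, 1.915]
force: [-1.0, -1.6, 7.0]
grip_width: 0.0589
finger_force: 76.0
```

```bash
python3 -c "
from h import *
o=bot.observe();print(o)
a=bot.grab_frame('side')
cv2.imwrite('pics/g2.png',cv2.resize(a[170:330,150:310],None,fx=3,fy=3)[:,:,::-1])"
```

```text
{'clock': 6.1, 'qpos': array([-0.12689329,  0.85796766, -0.42347215,  1.64085091,  0.47720087,
        0.74505555, -0.43225321]), 'qd': array([ 0.00206475,  0.00091076, -0.00068539,  0.00118   , -0.00116132,
        0.00078878, -0.00171182]), 'joint_efforts': array([-8.41684677e-01, -1.05093026e+02, -9.75703329e+00, -2.51018250e+01,
       -2.30765250e-02, -5.82564566e-01,  5.51414536e-02]), 'position': array([0.61982243, 0.19674065, 0.01849185]), 'tool_rot': array([3.13933715e+00, 4.06458655e-04, 1.91456821e+00]), 'force': array([-0.97600411, -1.60542153,  7.03663106]), 'moment': array([-0.31106916,  0.26857574, -0.01816677]), 'finger_force': 76.03430986404419, 'grip_width': 0.058902587962928264}
```

View pics/g2.png

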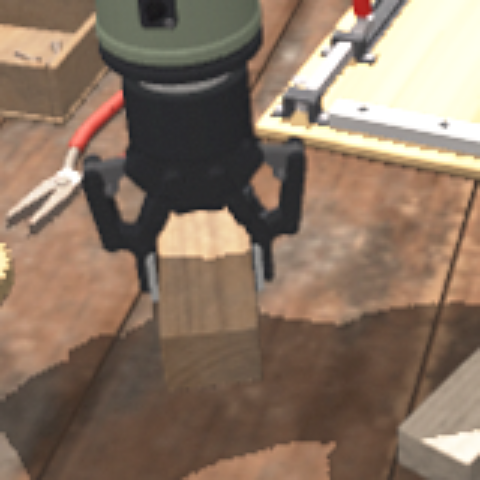

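Gripped: the pads hold the upper part of the brown block near its middle. Next I lift it and carry it over the lane.

>>> {"op": "move_arm", "data": {
  "moves": [
    [[0,0,0,-0.05,0,0,0],[0,0,0,-0.1,0,0,0],[0,0,0,-0.1,0,0,0]]
  ]
}}

```text
clock: 6.45
position: [0.6219, 0.1981, 0.1243]
tool_rot: [3.132, -0.0, 1.915]
force: [1.2, -0.2, -1.4]
grip_width: 0.0585
finger_force: 77.3
```

```bash
python3 -c "
from h import *
print(jig(-.085,-.055))
go([*jig(-.085,-.055),.115],-.15+np.pi)"
```

```text
[ 0.51823536 -0.08538017]
shift [-0.232  -0.1933  0.0074] turn [ 0.0014  0.0009 -0.1714]
```

>>> {"op": "move_arm", "data": {
  "moves": [
    [[0,-0.232,-0.193,0.006,0,0,-0.1714],[0,-0.232,-0.193,0.006,0,0,-0.1714],[0,-0.232,-0.193,0.006,0,0,-0.1714],[0,-0.232,-0.193,0.006,0,0,-0.1714],[0,-0.232,-0.193,0.006,0,0,-0.1714]]
  ]
}}

```text
clock: 6.95
position: [0.5325, -0.0399, 0.1125]
tool_rot: [-3.141, 0.001, 2.671]
force: [0.7, -1.4, -1.5]
grip_width: 0.0584
finger_force: 77.2
```

```bash
python3 -c "
from h import *
go([*jig(-.085,-.055),.115],-.15+np.pi)"
```

```text
shift [-0.0079 -0.047  -0.0025] turn [-0.0001  0.0002 -0.051 ]
```

>>> {"op": "move_arm", "data": {
  "moves": [
    [[0,-0.008,-0.047,-0.002,0,0,-0.051],[0,-0.008,-0.047,-0.002,0,0,-0.051],[0,-0.008,-0.047,-0.002,0,0,-0.051],[0,-0.008,-0.047,-0.002,0,0,-0.051],[0,-0.008,-0.047,-0.002,0,0,-0.051]]
  ]
}}

```text
clock: 7.45
position: [0.5192, -0.0822, 0.114]
tool_rot: [3.141, 0.001, 2.984]
force: [0.3, 0.6, -1.9]
grip_width: 0.0588
finger_force: 77.2
```

```bash
python3 -c "
from h import *
o=bot.observe();print(o['position'],o['tool_rot'])
a=bot.grab_frame('side');b=bot.grab_frame('top')
c=np.hstack([cv2.resize(a[100:240,210:350],None,fx=2.8,fy=2.8),cv2.resize(b[120:260,280:420],None,fx=2.8,fy=2.8)])
cv2.imwrite('pics/p.png',c[:,:,::-1])
go([*jig(-.085,-.055),.035],-.15+np.pi)"
```

```text
[ 0.51921047 -0.08222825  0.11403083] [3.14134548e+00 5.53508851e-04 2.98388401e+00]
shift [ 0.0004 -0.0032  0.0789] turn [ 0.      0.0001 -0.001 ]
```

View pics/p.png

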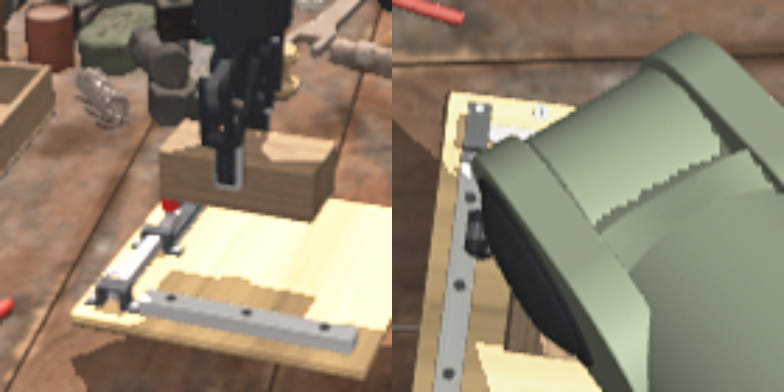

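The block hangs level over the lane, inside the fence, and the bolt is home behind it. Next I lower it.

>>> {"op": "move_arm", "data": {
  "moves": [
    [[0,0,-0.003,0.03,0,0,-0.001],[0,0,-0.003,0.06,0,0,-0.001],[0,0,-0.003,0.075,0,0,-0.001],[0,0,-0.003,0.079,0,0,-0.001],[0,0,-0.003,0.079,0,0,-0.001]]
  ]
}}

```text
clock: 8.05
position: [0.5186, -0.0858, 0.0349]
tool_rot: [3.141, -0.0, 2.992]
force: [-0.5, 0.3, -2.1]
grip_width: 0.0586
finger_force: 77.1
```

>>> {"op": "move_arm", "data": {
  "moves": [
    [[0,0,0,0.002,0,0,0],[0,0,0,0.003,0,0,0],[0,0,0,0.004,0,0,0]]
  ]
}}

```text
clock: 8.35
position: [0.5187, -0.0865, 0.0313]
tool_rot: [-3.141, 0.001, 2.992]
force: [-0.3, 1.0, -1.3]
grip_width: 0.0586
finger_force: 77.1
```

>>> {"op": "move_arm", "data": {
  "moves": [
    [[0,0,0,0.001,0,0,0],[0,0,0,0.002,0,0,0],[0,0,0,0.002,0,0,0]]
  ]
}}

```text
clock: 8.65
position: [0.5183, -0.0864, 0.0287]
tool_rot: [-3.142, -0.0, 2.992]
force: [-0.8, 0.8, -1.7]
grip_width: 0.0586
finger_force: 77.1
```

>>> {"op": "move_arm", "data": {
  "moves": [
    [[0,0,0,0.001,0,0,0],[0,0,0,0.002,0,0,0],[0,0,0,0.002,0,0,0]]
  ]
}}

```text
clock: 8.95
position: [0.5184, -0.0864, 0.0284]
tool_rot: [-3.14, 0.001, 2.992]
force: [-14.4, -0.3, 44.9]
grip_width: 0.0588
finger_force: 82.8
```

>>> {"op": "move_arm", "data": {
  "moves": [
    [[0,0,0,-0.0015,0,0,0],[0,0,0,-0.0015,0,0,0]]
  ]
}}

```text
clock: 9.15
position: [0.5185, -0.0864, 0.0285]
tool_rot: [-3.142, 0.0, 2.992]
force: [-0.3, -1.2, 6.8]
grip_width: 0.0587
finger_force: 78.4
```

>>> {"op": "move_arm", "data": {
  "moves": [
    [[0,0,0.006,0,0,0,0],[0,0,0.012,0,0,0,0],[0,0,0.017,0,0,0,0],[0,0,0.02,0,0,0,0],[0,0,0.02,0,0,0,0]]
  ]
}}

```text
clock: 9.65
position: [0.5218, -0.067, 0.0285]
tool_rot: [-3.141, 0.001, 2.992]
force: [-1.4, -3.7, 10.2]
grip_width: 0.0588
finger_force: 78.4
```

>>> {"op": "move_arm", "data": {
  "moves": [
    [[0,-0.006,0,0,0,0,0],[0,-0.011,0,0,0,0,0],[0,-0.014,0,0,0,0,0],[0,-0.014,0,0,0,0,0]]
  ]
}}

```text
clock: 10.05
position: [0.5346, -0.0684, 0.0285]
tool_rot: [-3.141, -0.001, 2.992]
force: [-9.7, 0.6, 17.3]
grip_width: 0.0589
finger_force: 79.6
```

>>> {"op": "move_arm", "data": {
  "moves": [
    [[0,0,0.001,0,0,0,0],[0,0,0.002,0,0,0,0],[0,0,0.003,0,0,0,0],[0,0,0.003,0,0,0,0]]
  ]
}}

```text
clock: 10.45
position: [0.5352, -0.0673, 0.0285]
tool_rot: [-3.139, -0.001, 2.991]
force: [-7.1, -9.0, 17.4]
grip_width: 0.0588
finger_force: 79.4
```

>>> {"op": "move_arm", "data": {
  "moves": [
    [[0,0,0.0005,-0.0003,0,0,0],[0,0,0.001,-0.0003,0,0,0],[0,0,0.001,-0.0003,0,0,0]]
  ]
}}

```text
clock: 10.75
position: [0.5358, -0.0651, 0.0285]
tool_rot: [-3.141, -0.0, 2.992]
force: [-1.8, -3.9, 6.4]
grip_width: 0.0585
finger_force: 78.2
```

>>> {"op": "move_arm", "data": {
  "moves": [
    [[0,0,0.0005,0,0,0,0],[0,0,0.001,0,0,0,0],[0,0,0.001,0,0,0,0]]
  ]
}}

```text
clock: 11.05
position: [0.5361, -0.064, 0.0286]
tool_rot: [-3.141, 0.0, 2.992]
force: [-0.7, -4.3, 5.2]
grip_width: 0.0591
finger_force: 78.2
```

>>> {"op": "move_arm", "data": {
  "moves": [
    [[0,0,0.001,0,0,0,0],[0,0,0.0015,0,0,0,0],[0,0,0.0015,0,0,0,0]]
  ]
}}

```text
clock: 11.35
position: [0.5363, -0.0624, 0.0285]
tool_rot: [-3.141, 0.0, 2.992]
force: [0.4, -4.3, 3.9]
grip_width: 0.0587
finger_force: 78.0
```

>>> {"op": "move_arm", "data": {
  "moves": [
    [[0,0,0.001,0,0,0,0],[0,0,0.001,0,0,0,0]]
  ]
}}

```text
clock: 11.55
position: [0.5364, -0.0614, 0.0286]
tool_rot: [-3.141, 0.0, 2.992]
force: [0.2, -5.1, 4.0]
grip_width: 0.0588
finger_force: 77.9
```

>>> {"op": "move_arm", "data": {
  "moves": [
    [[0,0,0.001,0,0,0,0],[0,0,0.001,0,0,0,0]]
  ]
}}

```text
clock: 11.75
position: [0.5365, -0.0613, 0.0286]
tool_rot: [-3.14, 0.0, 2.992]
force: [-1.1, -9.7, 6.6]
grip_width: 0.0586
finger_force: 78.2
```

>>> {"op": "move_arm", "data": {
  "moves": [
    [[0,0,0.001,0,0,0,0],[0,0,0.001,0,0,0,0]]
  ]
}}

```text
clock: 11.95
position: [0.5365, -0.0613, 0.0286]
tool_rot: [-3.139, -0.0, 2.991]
force: [-1.0, -13.6, 9.9]
grip_width: 0.0586
finger_force: 78.5
```

Fence contact confirmed. Next, towards the bar.

>>> {"op": "move_arm", "data": {
  "moves": [
    [[0,-0.001,0,0,0,0,0],[0,-0.002,0,0,0,0,0],[0,-0.003,0,0,0,0,0],[0,-0.003,0,0,0,0,0]]
  ]
}}

```text
clock: 12.35
position: [0.5365, -0.0613, 0.0285]
tool_rot: [-3.137, -0.005, 2.992]
force: [-24.7, -11.5, 32.5]
grip_width: 0.0588
finger_force: 81.4
```

>>> {"op": "move_arm", "data": {
  "moves": [
    [[0,-0.001,0,0,0,0,0],[0,-0.0015,0,0,0,0,0],[0,-0.0015,0,0,0,0,0]]
  ]
}}

```text
clock: 12.65
position: [0.5367, -0.0613, 0.0285]
tool_rot: [-3.137, -0.007, 2.992]
force: [-36.0, -10.1, 42.5]
grip_width: 0.0587
finger_force: 82.8
```

>>> {"op": "move_arm", "data": {
  "moves": [
    [[0,0.002,0,-0.0003,0,0,0],[0,0.002,0,-0.0003,0,0,0]]
  ]
}}

```text
clock: 12.85
position: [0.5366, -0.0613, 0.0286]
tool_rot: [-3.138, -0.004, 2.992]
force: [-16.4, -10.8, 18.2]
grip_width: 0.0586
finger_force: 80.0
```

```bash
python3 -c "
from h import *
a=bot.grab_frame('side');b=bot.grab_frame('top')
c=np.hstack([cv2.resize(a[150:240,230:320],None,fx=6,fy=6,interpolation=2)[:,:],cv2.resize(b[140:230,285:325],None,fx=6,fy=6,interpolation=2)])
cv2.imwrite('pics/s.png',c[:,:,::-1]);print(c.shape)
for x,y,z in[(0,0,.045),(0,-.06,.045),(-.13,0,.045),(0,0,.017)]:
  X=[*jig(x,y),z+.01];print((x,y,z),((proj('side',X)-[230,150])*6).round(),((proj('top',X)-[285,140])*6+[540,0]).round())"
```

```text
(540, 780, 3)
(0, 0, 0.045) [138. 237.] [724. 166.]
(0, -0.06, 0.045) [198. 163.] [903. 188.]
(-0.13, 0, 0.045) [463. 295.] [676. 553.]
(0, 0, 0.017) [142. 299.] [719. 178.]
```

View pics/s.png

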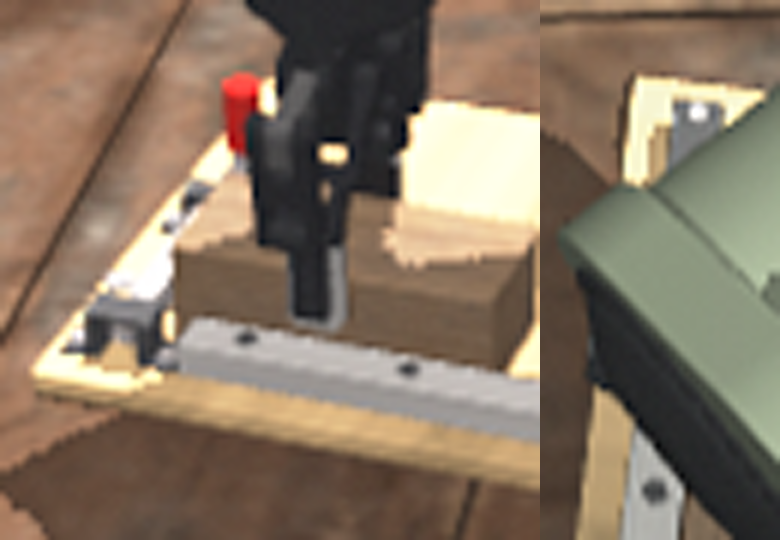

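The picture shows a strip of board still visible between the block's end and the bar, about 10 mm wide. Friction has jammed the block, so I ease the down-force and the fence push, then slide again.

>>> {"op": "move_arm", "data": {
  "moves": [
    [[0,0.001,-0.001,-0.0006,0,0,0],[0,0.001,-0.001,-0.0006,0,0,0]]
  ]
}}

```text
clock: 13.15
position: [0.5368, -0.0614, 0.0289]
tool_rot: [-3.14, -0.002, 2.992]
force: [-3.9, -5.9, -0.2]
grip_width: 0.0585
finger_force: 77.5
```

>>> {"op": "move_arm", "data": {
  "moves": [
    [[0,-0.001,0,0,0,0,0],[0,-0.002,0,-0.0003,0,0,0],[0,-0.003,0,-0.0005,0,0,0]]
  ]
}}

```text
clock: 13.45
position: [0.5393, -0.0618, 0.0291]
tool_rot: [-3.14, -0.003, 2.992]
force: [-6.0, -7.2, -2.7]
grip_width: 0.0591
finger_force: 77.4
```

>>> {"op": "move_arm", "data": {
  "moves": [
    [[0,-0.001,0,0,0,0,0],[0,-0.002,0,0,0,0,0],[0,-0.003,0,0,0,0,0],[0,-0.004,0,0,0,0,0]]
  ]
}}

```text
clock: 13.85
position: [0.5432, -0.0624, 0.0291]
tool_rot: [-3.14, -0.003, 2.992]
force: [-6.0, -6.8, -1.2]
grip_width: 0.0587
finger_force: 77.3
```

>>> {"op": "move_arm", "data": {
  "moves": [
    [[0,-0.001,0,0,0,0,0],[0,-0.002,0,0,0,0,0],[0,-0.003,0,0,0,0,0]]
  ]
}}

```text
clock: 14.15
position: [0.5457, -0.0627, 0.029]
tool_rot: [-3.14, -0.004, 2.992]
force: [-15.0, -5.4, 6.2]
grip_width: 0.0587
finger_force: 78.3
```

>>> {"op": "move_arm", "data": {
  "moves": [
    [[0,-0.0005,0,-0.0003,0,0,0],[0,-0.001,0,-0.0003,0,0,0],[0,-0.001,0,-0.0003,0,0,0]]
  ]
}}

```text
clock: 14.45
position: [0.5457, -0.0627, 0.0291]
tool_rot: [-3.139, -0.006, 2.992]
force: [-15.6, -5.3, 2.6]
grip_width: 0.0585
finger_force: 78.0
```

```bash
python3 -c "
from h import *
a=bot.grab_frame('side')
c=cv2.resize(a[150:240,230:320],None,fx=6,fy=6,interpolation=2)
cv2.imwrite('pics/s2.png',c[:,:,::-1])
print(bot.observe()['force'])"
```

```text
[-14.59586081  -4.33351085   1.9151348 ]
```

View pics/s2.png

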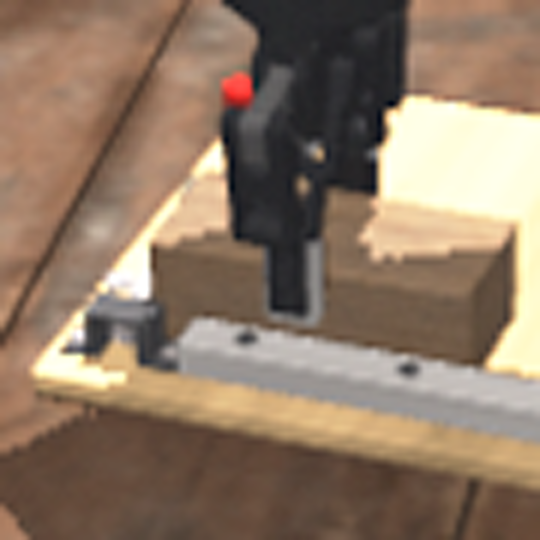

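The gap to the bar is now closed in the view: the strip of board is gone, and the block's top corner is at about (152,247). I test with slightly more push.

>>> {"op": "move_arm", "data": {
  "moves": [
    [[0,-0.0005,0.0005,0,0,0,0],[0,-0.001,0.001,-0.0002,0,0,0],[0,-0.001,0.001,-0.0002,0,0,0]]
  ]
}}

```text
clock: 14.8
position: [0.5457, -0.0627, 0.029]
tool_rot: [-3.138, -0.008, 2.992]
force: [-22.2, -8.5, 6.4]
grip_width: 0.0585
finger_force: 78.3
```

>>> {"op": "move_arm", "data": {
  "moves": [
    [[0,0,0,0,0,0,0],[0,0,0,0,0,0,0]]
  ]
}}

```text
clock: 15.0
position: [0.5457, -0.0627, 0.0291]
tool_rot: [-3.138, -0.008, 2.992]
force: [-21.7, -7.8, 5.4]
grip_width: 0.0584
finger_force: 78.3
```

>>> {"op": "move_arm", "data": {
  "moves": [
    [[0,0.0005,0.0005,0,0,0,0],[0,0.0005,0.001,0,0,0,0],[0,0.0005,0.0015,0,0,0,0],[0,0.0005,0.0015,0,0,0,0]]
  ]
}}

```text
clock: 15.4
position: [0.5457, -0.0627, 0.0291]
tool_rot: [-3.136, -0.007, 2.991]
force: [-19.2, -15.6, 4.9]
grip_width: 0.0583
finger_force: 78.3
```

>>> {"op": "move_arm", "data": {
  "moves": [
    [[0,0,0,0,0,0,0],[0,0,0,0,0,0,0],[0,0,0,0,0,0,0]]
  ]
}}

```text
clock: 15.7
position: [0.5457, -0.0627, 0.0291]
tool_rot: [-3.136, -0.007, 2.991]
force: [-18.5, -15.6, 5.6]
grip_width: 0.0587
finger_force: 78.3
```

```bash
python3 -c "
from h import *
knob()"
```

```text
h.py:18: RuntimeWarning: Mean of empty slice.
  k=np.zeros_like(m);k[y0:y1,x0:x1]=1; v,u=np.nonzero(m&k); return u.mean(),v.mean(),len(u),u.min(),u.max(),v.min(),v.max()
  ret = ret.dtype.type(ret / rcount)
Traceback (most recent call last):
  File "h.py", line 27, in knob
    a=red(bot.grab_frame("top"),330,150,440,200);b=red(bot.grab_frame("side"),230,140,300,210);print(a[:3],b[:3])
  File "h.py", line 18, in red
    k=np.zeros_like(m);k[y0:y1,x0:x1]=1; v,u=np.nonzero(m&k); return u.mean(),v.mean(),len(u),u.min(),u.max(),v.min(),v.max()
                                                                                              ~~~~~^^
ValueError: zero-size array to reduction operation minimum which has no identity
```

```bash
python3 -c "
from workcell import bot
print(bot.job_done())"
```

```text
the job is handed in; nothing more can be done
None
```

I handed the job in with the bolt home and the brown block still gripped at about 78 N, pressed into the corner with about 16 N towards the bolt bar and 18 N towards the fence (net wrist readings, including friction); the grader gave no verdict.

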